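# Third hand: hold the desk-tidy foot against its sprung rail

## Robot

A 7-joint arm with a two-finger parallel gripper is mounted at the origin on the work surface; the furniture and walls round the work are solid. World frame = base frame: x ahead of the robot, y to its left, z up, the work surface at z = 0. Lengths are in m, angles in degrees, forces in N, time in s.
With the tool pointing down it reaches from about 0.4 to 0.85 m from the base axis. Payload 4.4 kg.
Tool frame: the origin (TCP) lies midway between the tips of the shut fingers; the grasp point (between the pads) lies 19 mm behind it; x points along the fingers, z is the direction in which the jaws open and shut, and the axes are right-handed (so a half turn about x gives the same grasp; the last joint's range is limited). The gripper opens to 94 mm and grips with 3 to 60 N. Pads are 16 mm wide; open, the fingers measure 119 mm over their backs; the gripper's body (75 mm by 177 mm) begins 78 mm behind the grasp point.
Start: joints at [69.225, 36.005, 2.206, 86.941, -1.547, 57.084, -1.146], TCP at [0.19, -0.622, 0.205] pointing down, gripper open.
Joint ranges: [-175.42, 175.42], [-21.48, 121.26], [-71.46, 75.88], [10.55, 141.38], [-63.04, 243.04], [13.31, 113.54], [-168.57, 168.57]. Speed limits (degrees/s): [147.25, 147.25, 180, 180, 180, 180, 180].

## Interface

Orientations are given as a 3x3 rotation matrix whose columns are the frame's x, y, z axes.
In Python, from plant import * gives the robot as it stands.
- The arm moves only by the tool servo_tool, never from a script. Its argument "commands" is text: rows parted by semicolons, each of 5 numbers parted by spaces: the opening, from 0 (shut) to 1 (fully open), then the shift along the tool's x, y, z in mm, then the turn about the tool's x in rad. In form: gripper x y z turn; .... A call has 1 to 12 rows; each row shifts and turns the commanded pose from where the row before left it, along the tool's axes as they then stand; what a row does not reach is not made up. A row lasts 1/12 s, in which the tool goes at most 41.7 mm and 7.16 degrees, less where a joint would pass 70% of its speed; a pose out of reach is approached as far as the arm can. A call with a gripper value outside its range is refused whole. The fingers move at their own pace and stop on an object; the grip force is fixed at half the most. Time passes only in rows, so rows that do not move let the fingers close. It gives the time, the measured TCP pose, the force and the opening at its end, in the units of the state.
- read_state(): the state, without advancing time (a new reading comes with each control period).
- grab_frame(name): name is "scene" or "side" or "wrist"; returns a dict with "img" (400x640x3 uint8, red, green, blue), "K" (3x3 intrinsics, pixels), "extrinsics" (4x4, takes a point from camera to world coordinates). Camera axes: x right, y down, z forward; pixel columns grow to the right and rows downward; lengths in m; the calibration is good to about 2 mm. A picture is of the moment at which its call begins. There is no depth.
- hand_in(): hands the job in, once; it reports no verdict.
The state is a dict: "clock": time; "joint_pos": joint angles; "qvel": joint speeds; "joint_efforts": joint torques, N m; "tcp_pos": TCP position; "ee_rot": TCP orientation; "ft_force": force on the tool from outside, world axes, zero at the start; "torque": the same for the moment, N m; "gripper_width": finger opening in m.
Only numpy, scipy, OpenCV 4.12 (cv2) and the standard library are available. Lean on these libraries where they do the work, as an engineer would, in place of code of your own. Each camera call takes 0.05 s, during which the arm holds its last target.

## Task

Pick up the T-shaped wooden foot, stand it on the jig's base against the open end of the sprung rail (the end away from the end stop, the foot's end about level with the rail's), and slide it along the rail, pressed lightly against it all the way, until the foot meets the end stop. There press it squarely against the rail with a steady 10 N or so and keep it there as a third hand for the colleague who will drive the screws: finish your program while still gripping and pressing. Never drive the rail back to the end of its spring travel, and leave the tape roll, the mug and the stapler where they are.

Things in the scene. Friction and masses are not known exactly. Their poses are not given: they have to be found in the camera images.
- foot: Wooden foot, an upside-down T, 0.2 kg. Origin: centre of its underside, z up. Bar 110 mm long (y), 36 thick (x), 25 high; mid-bar a neck 34 mm wide (y), 36 thick (x) rises to 85 mm above the underside. The flat faces to +x and -x are alike: either may meet the rail. Grip the neck's narrow sides from above (closing along y) some 58 mm above the underside, so no finger comes between foot and rail.
- jig: Fixed wooden jig on the desk, place and yaw vary. Base plate 120 (x) by 310 (y) by 12 mm thick. Origin: centre of the plate's underside; x points away from the robot, the direction of the push; y along the rail towards the end stop (left seen from the robot); z up. The rail's front face is at x = 0 when unpressed, from y = -150 mm (open end) to +150 mm; two sprung posts stand behind it.
- rail (a joint): How far the sprung rail has been pushed back along the jig's +x, in m: 0 at rest, 0.028 is the end of the travel. It gives evenly, springs only, 700 N/m with no preload: 10 N push it back 14.3 mm. It does not tilt.
- rail_face (a point): Centre of the rail's front face (the face towards the robot), moving with the rail; axes as the jig's. At rest it lies at x = 0, y = 0, z = 43 mm of the jig. The rail is 300 mm long, 14 mm thick; its face reaches from 1 mm to 61 mm above the base plate's top.
- stop_face (a point): Point on the end stop's face that the foot's bar end meets; the face looks along the jig's -y. The stop is a fixed block on the base, 48 (x) by 24 (y) by 30 mm high, before the rail's left part; the point lies 85 to 125 mm along the jig's +y (varies), at jig x = -18 mm, 12.5 mm above the base's top. When the foot is home its centre is 55 mm short of this face.
- tape_roll: Roll of packing tape lying flat, 100 mm across, 45 mm high, to be left alone. Origin: centre of its underside.
- mug: Mug, 101 mm high, 78 mm across, to be left alone. Origin: centre of its underside.
- stapler: Stapler, 141 mm long, 47 mm high, to be left alone. Origin: centre of its underside.

How it is judged (in metres and radians):
On the way, in this order (a step that is already met when the one before it is completed fails the run):
1. the foot stands on the base (no more than 8 mm above it), against the rail at the open end (its centre at least 55 mm to the open side of the rail's middle) and presses the rail back by at least 2 mm (y of foot in the frame of jig below -0.055 m and z of foot in the frame of jig below 0.02 m and x of foot in the frame of rail_face above -0.023 m and value of joint rail above 0.002 m), for 0.1 s.
2. on its way the foot passes the stretch up to the rail's middle (25 to 5 mm before it), still pressing the rail back by at least 2 mm (y of foot in the frame of jig between -0.025 and -0.005 m and z of foot in the frame of jig below 0.02 m and x of foot in the frame of rail_face above -0.023 m and value of joint rail above 0.002 m).
At the end, for the whole second after the job is handed in: Still held by the fingers, the foot stands upright on the base (no more than 6 mm above it, tilt under 0.08 rad), flat on the rail (within 3 mm and 0.06 rad), its end within 4 mm of the end stop, and presses the rail back steadily by 9.5 to 19.5 mm, that is with about 6.7 to 13.7 N (value of joint rail between 0.0095 and 0.0195 m and x of foot in the frame of rail_face between -0.021 and -0.015 m and y of foot in the frame of stop_face between -0.059 and -0.052 m and z of foot in the frame of jig between 0.009 and 0.018 m and angle between the y axis of foot and the y axis of jig, either way round below 0.06 rad and angle between foot's own z axis and vertical below 0.08 rad and linear speed of foot below 0.01 m/s and contact force between the fingers and foot above 1 N); the arm keeps its last pose, push and grip.
It fails at once if the rail is driven to the end of its travel (pushed back over 26 mm, 18 N) (value of joint rail above 0.026 m).
It fails at once if low in front of the rail, on the stretch from 45 mm before the rail's middle to 15 mm past it, the foot leaves the rail (rail pushed back under 0.7 mm, 0.5 N) (y of foot in the frame of jig between -0.045 and 0.015 m and z of foot in the frame of jig below 0.03 m and x of foot in the frame of jig above -0.045 m and value of joint rail below 0.0007 m).
It fails at once if the tape roll is moved over 20 mm (distance of tape_roll from where it was at the start of the episode above 0.02 m).
It fails at once if the mug is moved over 20 mm (distance of mug from where it was at the start of the episode above 0.02 m).
It fails at once if the stapler is moved over 20 mm (distance of stapler from where it was at the start of the episode above 0.02 m).
It also fails if it takes over 45 s, if anything falls off the work surface, if the arm or the gripper's body presses on something with over 40 N, if the wrist force passes 120 N, or if a joint passes its speed limit or range.

## Working session

There is one attempt and no reset: what is moved stays moved. The work goes in short steps, Python scripts to look and compute and a tool call to move; the robot and the scene stay as the last step left them, time stands still between calls to the robot, and variables do not carry over. Pictures are saved under pics/ and viewed, and the job is handed in when it is done.

Besides the shell and the picture viewer there is one more tool, called after ">>>" as a command line: name --argument value ..., lists and objects as JSON in quotes. servo_tool: Moves the arm, as the interface text tells. Its arguments: {"type":"object","properties":{"commands":{"type":"string"}},"required":["commands"]}

```bash
mkdir -p pics; ls; python3 - <<'E'
from plant import *
import cv2
print(read_state())
for n in ["scene","side","wrist"]:
    f=grab_frame(n); cv2.imwrite(f"pics/{n}0.png",f["img"][:,:,::-1])
    print(n,f["K"].round(2).tolist(),f["extrinsics"].round(4).tolist())
E
```

```text
pics
{'clock': 0.0, 'joint_pos': array([69.22536181, 36.05611581,  2.20401462, 86.99487468, -1.54573961,
       57.08365019, -1.14623247]), 'qvel': array([-0.06578514,  0.04800637,  0.05187933,  0.07720113, -0.02335642,
        0.08737124,  0.03914792]), 'joint_efforts': array([ 2.25988688e-04, -5.49727786e+01,  1.14376087e+00, -1.86631483e+01,
       -5.21547929e-02,  2.36761855e-02,  1.33145618e-04]), 'tcp_pos': array([ 0.18990649, -0.6209543 ,  0.20459255]), 'ee_rot': array([[-5.87313547e-04,  9.56285402e-01,  2.92434412e-01],
       [ 1.73460565e-03,  2.92434997e-01, -9.56283830e-01],
       [-9.99998323e-01, -5.43800652e-05, -1.83052909e-03]]), 'ft_force': array([-0.56880855,  0.34166726,  0.19753692]), 'torque': array([-0.02265096, -0.0138296 , -0.02353921]), 'gripper_width': 0.09387995104942404}
scene [[422.62, 0.0, 321.15], [0.0, 422.62, 191.7], [0.0, 0.0, 1.0]] [[-0.9012, -0.1887, 0.3902, 0.1333], [-0.433, 0.4313, -0.7915, 0.8394], [-0.0189, -0.8823, -0.4704, 0.5309], [0.0, 0.0, 0.0, 1.0]]
side [[439.92, 0.0, 322.25], [0.0, 439.92, 194.35], [0.0, 0.0, 1.0]] [[-0.9931, -0.0546, 0.1038, 0.4304], [-0.1168, 0.5434, -0.8313, 0.7618], [-0.011, -0.8377, -0.546, 0.5508], [0.0, 0.0, 0.0, 1.0]]
wrist [[290.75, 0.0, 319.47], [0.0, 290.75, 196.35], [0.0, 0.0, 1.0]] [[0.293, -0.9266, -0.2356, 0.2576], [-0.9561, -0.2845, -0.07, -0.6001], [-0.0021, 0.2458, -0.9693, 0.3829], [0.0, 0.0, 0.0, 1.0]]
```

View pics/scene0.png

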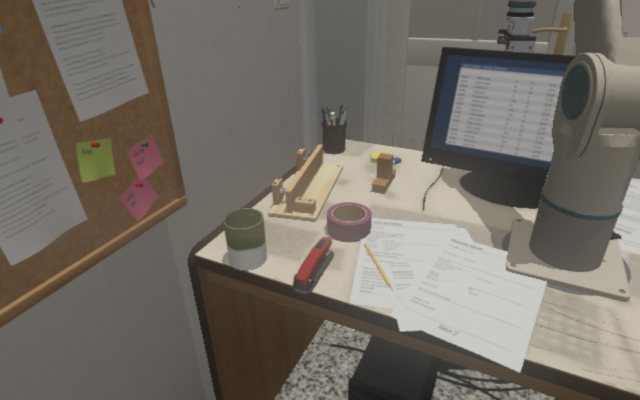

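View pics/side0.png

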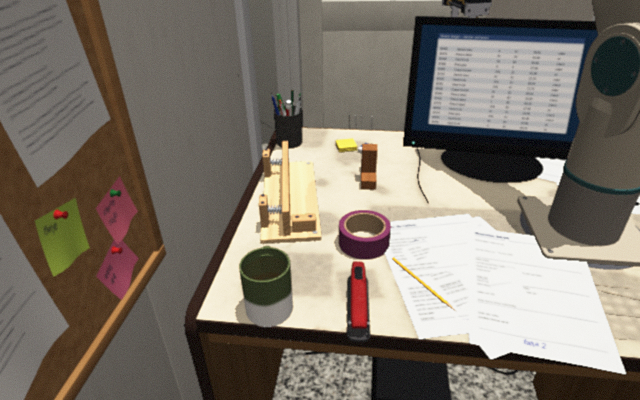

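View pics/wrist0.png

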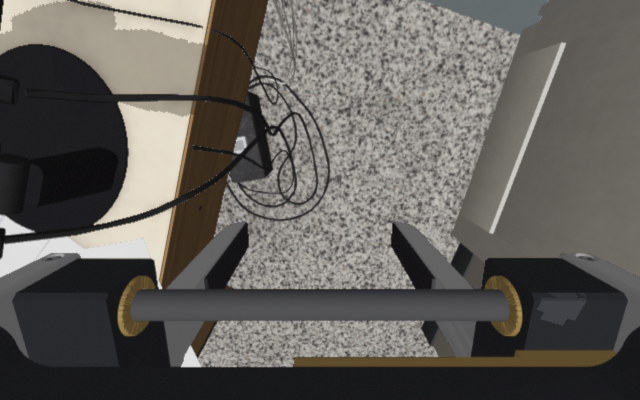

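```bash
cat > h.py <<'E'
from plant import *
import cv2, numpy as np
np.set_printoptions(precision=4,suppress=True)
def ray(f,u,v,z):
    K,T=f["K"],f["extrinsics"]
    d=T[:3,:3]@np.linalg.solve(K,[u,v,1.]); o=T[:3,3]
    return o+d*(z-o[2])/d[2]
def proj(f,p):
    K,T=f["K"],f["extrinsics"]
    c=T[:3,:3].T@(np.asarray(p)-T[:3,3]); q=K@c; return q[:2]/q[2]
def crop(f,x0,y0,x1,y1,s,name):
    im=cv2.resize(f["img"][y0:y1,x0:x1,::-1],None,fx=s,fy=s,interpolation=cv2.INTER_CUBIC)
    for x in range((x0+9)//10*10,x1,10):
        cv2.line(im,((x-x0)*s,0),((x-x0)*s,8 if x%50 else 16),(0,0,255),1)
        if x%20==0: cv2.putText(im,str(x),((x-x0)*s-10,26),0,.35,(0,0,255),1)
    for y in range((y0+9)//10*10,y1,10):
        cv2.line(im,(0,(y-y0)*s),(8,(y-y0)*s),(0,0,255),1)
        if y%20==0: cv2.putText(im,str(y),(10,(y-y0)*s+4),0,.35,(0,0,255),1)
    cv2.imwrite("pics/"+name,im)
E
python3 - <<'E'
from h import *
s=grab_frame("side");c=grab_frame("scene")
crop(s,240,125,400,245,5,"s1.png"); crop(c,260,135,420,255,5,"c1.png")
print(ray(s,490,165,0),ray(s,408,148,0.1),ray(c,530,190,0))
E
```

```text
[ 0.1281 -0.2545  0.    ] [ 0.348  -0.1315  0.1   ] [ 0.0726 -0.2836  0.    ]
```

View pics/s1.png

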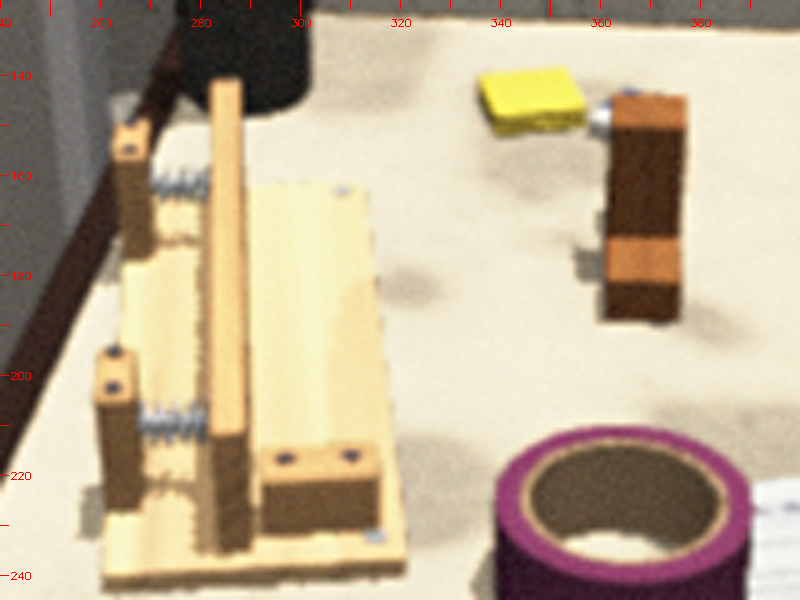

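View pics/c1.png

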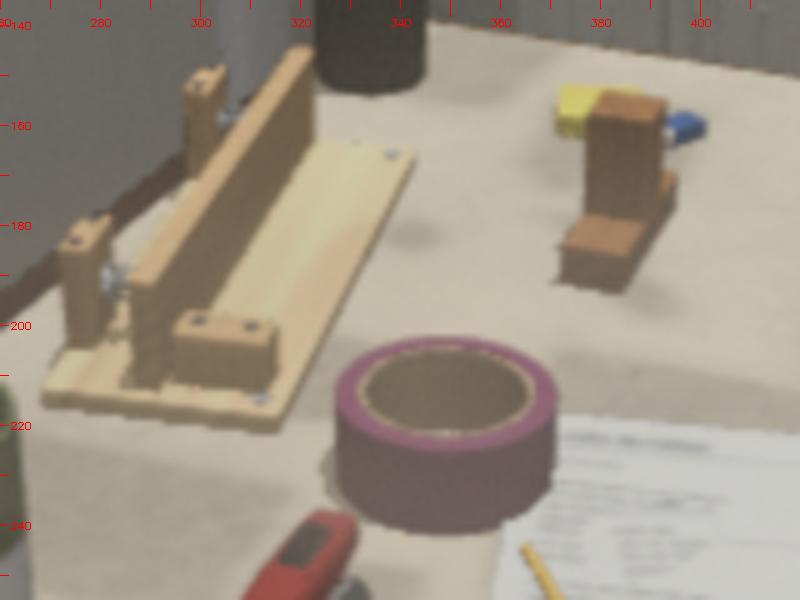

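```bash
cat > fit.py <<'E'
from h import *
from scipy.optimize import least_squares
s=grab_frame("side");c=grab_frame("scene")
def W(p,l):
    cs,sn=np.cos(p[2]),np.sin(p[2]); return [p[0]+cs*l[0]-sn*l[1],p[1]+sn*l[0]+cs*l[1],l[2]]
jig=[(s,(-.06,.155,.012),(320.8,236)),(s,(-.06,-.155,.012),(313,162)),(s,(.06,.155,.012),(260.5,239)),
(s,(0,-.15,.073),(288.2,141)),(s,(0,.15,.073),(289,211.5)),(s,(.014,.15,.073),(282.5,211.5)),
(c,(-.06,.155,.012),(316,219)),(c,(.06,.155,.012),(269,214.5)),(c,(-.06,-.155,.012),(343,165)),
(c,(0,.15,.073),(291,192)),(c,(.014,.15,.073),(286.5,190.5)),(c,(0,-.15,.073),(322.5,146))]
foot=[(s,(.018,.017,.085),(362.3,150.5)),(s,(-.018,.017,.085),(377,150)),(s,(-.018,-.017,.085),(377,144)),
(s,(.018,.055,.025),(361.5,181.5)),(s,(-.018,.055,.025),(376,181.5)),(s,(.018,.055,0),(361,189)),(s,(-.018,.055,0),(375.5,189.5)),
(c,(.018,.017,.085),(377,158.5)),(c,(-.018,.017,.085),(393,159.5)),(c,(-.018,-.017,.085),(393,154.5)),
(c,(.018,.055,.025),(372.5,184.5)),(c,(-.018,.055,.025),(386.5,186)),(c,(.018,.055,0),(372,191)),(c,(-.018,.055,0),(385,193.5))]
def fit(obs,x0):
    r=least_squares(lambda p:np.concatenate([proj(f,W(p,l))-q for f,l,q in obs]),x0,loss="soft_l1")
    print(r.x,np.degrees(r.x[2])); print(np.array([proj(f,W(r.x,l))-q for f,l,q in obs]).round(1).tolist()); return r.x
j=fit(jig,[.6,.2,0]); ft=fit(foot,[.5,0,0])
st=[(s,(292.5,222),24),(s,(315.5,220.5),24),(s,(315.5,214.5),0),(s,(293,214.5),0),(c,(294.5,206),24),(c,(315,206.5),24),(c,(315.5,199),0)]
R=np.array([[np.cos(j[2]),-np.sin(j[2])],[np.sin(j[2]),np.cos(j[2])]])
for f,q,o in st: w=ray(f,*q,.042)[:2]; l=R.T@(w-j[:2])*1000; print(l,"stop",l[1]-o)
for n,f,q,z in [("tape",s,(364,220),.045),("tape",c,(349,217),.045),("mug",s,(266,265),.101),("mug",c,(245,222),.101),("stap",s,(358,270),.045),("stap",s,(358,330),.03)]: print(n,ray(f,*q,z))
E
python3 fit.py
```

```text
[ 0.6046 -0.049   0.1942] 11.126145040165259
[[1.1, 0.5], [-0.4, -1.5], [-0.3, 1.0], [-0.5, -0.3], [0.5, -0.3], [-0.4, 0.1], [0.4, -0.2], [-0.9, -1.6], [0.7, -0.2], [0.2, 0.1], [-1.0, 0.9], [0.8, -1.4]]
[ 0.4339 -0.1604  0.0656] 3.757269918598271
[[-0.6, -0.7], [0.5, -0.0], [-0.3, -0.7], [-0.4, -0.7], [0.9, -0.5], [-0.3, 1.0], [0.8, 0.7], [0.2, -1.0], [-2.3, -0.2], [0.7, -0.0], [-0.1, -0.5], [-0.7, 0.2], [0.0, 1.4], [0.3, 1.1]]
[ -4.2123 142.6403] stop 118.640284485894
[-48.8442 141.8683] stop 117.86829788233936
[-50.1252 121.9698] stop 121.96979873110182
[ -5.7109 117.8531] stop 117.85313461964155
[ -9.1757 158.752 ] stop 134.75202821369354
[-56.2074 150.5491] stop 126.5491191817078
[-47.9762 115.877 ] stop 115.87698576207319
tape [0.4358 0.0737 0.045 ]
tape [0.4293 0.1036 0.045 ]
mug [0.5774 0.2789 0.101 ]
mug [0.5703 0.286  0.101 ]
stap [0.4404 0.2147 0.045 ]
stap [0.4344 0.3263 0.03  ]
```

```bash
python3 - <<'E'
from h import *
s=grab_frame("side");c=grab_frame("scene")
def tri(a,b):
    P=[f["K"]@np.linalg.inv(f["extrinsics"])[:3] for f in (s,c)]
    X=cv2.triangulatePoints(P[0],P[1],np.array(a,float),np.array(b,float)).ravel();X=X[:3]/X[3]
    print(X,proj(s,X)-a,proj(c,X)-b)
tri((405,149),(425,163)); tri((417,17),(442,48)); tri((588,153),(548,186)); tri((288,145),(334,152)); tri((288,115),(334,122))
crop(s,400,0,640,200,3,"m.png");
E
```

```text
[ 0.3449 -0.2385  0.0455] [ 0.2192 -0.9441] [-0.3247  0.894 ]
[ 0.3437 -0.297   0.3431] [-0.0182  0.1371] [ 0.0232 -0.1325]
[0.0642 0.0559 0.1875] [-0.7893  6.4648] [ 1.5811 -6.5725]
[ 0.6632 -0.3371 -0.01  ] [ 0.0462 -0.1953] [-0.0669  0.1741]
[ 0.6501 -0.3049  0.0997] [ 0.4745 -1.9958] [-0.6483  1.765 ]
```

```bash
python3 - <<'E'
from h import *
f=grab_frame("wrist")
# where are wrist pixels on desk
for u,v in [(60,150),(0,50),(200,0),(127,150)]: print(u,v,ray(f,u,v,0))
E
```

```text
60 150 [ 0.1249 -0.2856  0.    ]
0 50 [ 0.2259 -0.2063  0.    ]
200 0 [ 0.349  -0.4269  0.    ]
127 150 [ 0.1506 -0.3695  0.    ]
```

>>> servo_tool --commands "1 -25 0 0 0;1 -25 0 0 0;1 -25 0 0 0;1 -25 0 0 0;1 -25 0 0 0;1 -25 0 0 0;1 -25 0 0 0;1 -20 0 0 0;1 0 20 -20 0;1 0 20 -20 0;1 0 20 -20 0;1 0 20 -20 0"

```text
clock: 1.5
tcp_pos: [0.2436, -0.5205, 0.4006]
ee_rot: [[0.0, 0.956, 0.292], [-0.0, 0.292, -0.956], [-1.0, 0.0, 0.0]]
ft_force: [1.7, 0.0, 0.1]
gripper_width: 0.0939
```

>>> servo_tool --commands "1 0 24 -24 0;1 0 24 -24 0;1 0 24 -24 0;1 0 24 -24 0;1 0 24 -24 0;1 0 24 -24 0;1 0 24 -24 0;1 0 24 -24 0;1 0 24 -24 0;1 0 24 -24 0;1 0 24 -24 0;1 0 24 -24 0"

```text
clock: 2.5
tcp_pos: [0.4348, -0.1605, 0.4008]
ee_rot: [[0.001, 0.956, 0.292], [-0.0, 0.292, -0.956], [-1.0, 0.001, 0.001]]
ft_force: [0.4, -0.8, -0.8]
gripper_width: 0.094
```

>>> servo_tool --commands "1 0 0 0 0.11;1 0 0 0 0.12;1 0 0 0 0;1 0 0 0 0"

```text
clock: 2.83
tcp_pos: [0.4343, -0.1621, 0.4006]
ee_rot: [[0.0, 0.998, 0.07], [-0.0, 0.07, -0.998], [-1.0, 0.0, 0.0]]
ft_force: [-0.3, -0.1, 0.2]
gripper_width: 0.094
```

```bash
python3 - <<'E'
from h import *
w=grab_frame("wrist"); s=grab_frame("side")
cv2.imwrite("pics/w2.png",w["img"][:,:,::-1]);cv2.imwrite("pics/s2.png",s["img"][:,:,::-1])
st=read_state();print(st["tcp_pos"],st["ee_rot"],st["joint_pos"])
np.savez("w2.npz",**w)
print("foot origin/top proj",proj(w,[.434,-.16,.085]),proj(w,[.434,-.16,0]))
E
```

```text
[ 0.4343 -0.1624  0.4006] [[ 0.0002  0.9976  0.0687]
 [-0.0001  0.0687 -0.9976]
 [-1.      0.0002  0.0001]] [ 25.308   10.2088 -10.1137  96.6283   1.8649  73.3133 -71.2473]
foot origin/top proj [318.5764 165.4742] [318.7177 159.3696]
```

View pics/w2.png

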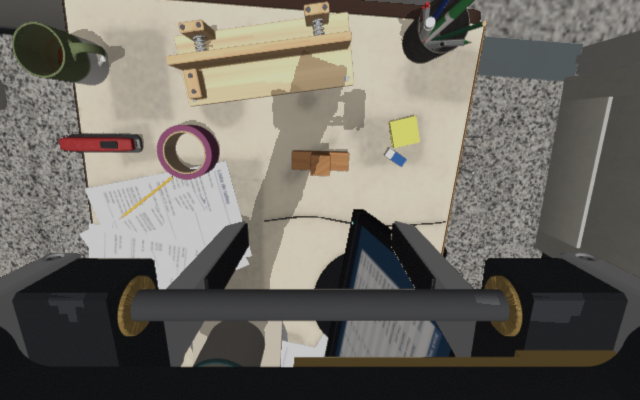

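View pics/s2.png

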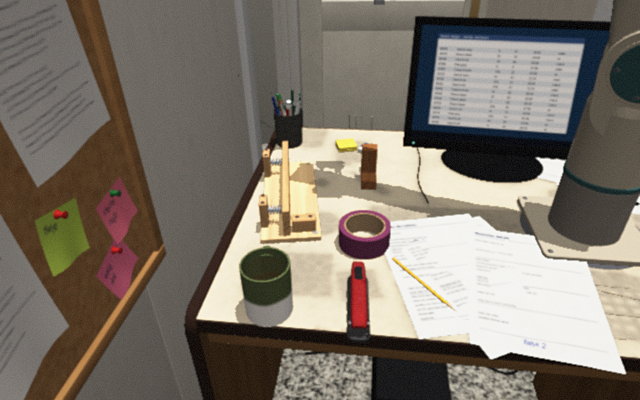

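```bash
python3 - <<'E'
from h import *
w=dict(np.load("w2.npz"))
crop(w,160,0,360,110,4,"w2j.png"); crop(w,285,140,355,180,10,"w2f.png")
E
```

```text
(no output)
```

View pics/w2j.png

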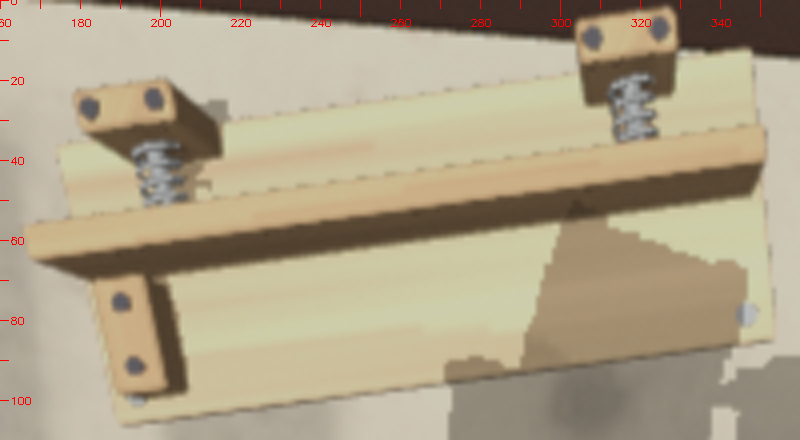

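View pics/w2f.png

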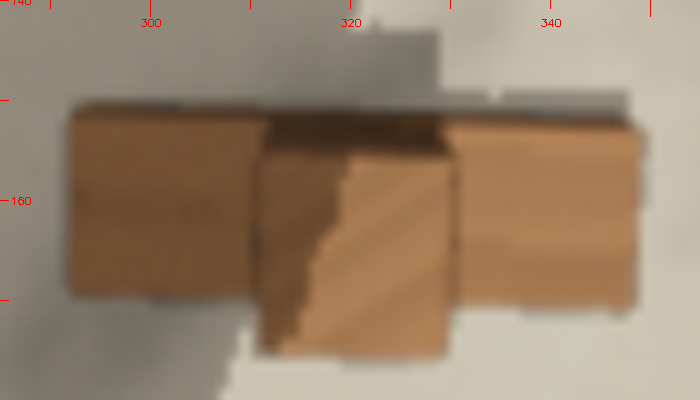

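```bash
cat > fit2.py <<'E'
import io,contextlib
with contextlib.redirect_stdout(io.StringIO()):
    from fit import *
w=dict(np.load("w2.npz"))
fw=[(w,(.018,.055,.025),(292.3,151.5)),(w,(.018,-.055,.025),(348.5,152.8)),(w,(-.018,.055,.025),(292,169.7)),(w,(-.018,-.055,.025),(348.3,170.5)),
(w,(.018,.017,.085),(312,155)),(w,(.018,-.017,.085),(330.3,155.3)),(w,(-.018,-.017,.085),(330,175.5)),(w,(-.018,.017,.085),(311.5,175.5))]
jw=[(w,(0,.15,.073),(167.5,64.5)),(w,(0,-.15,.073),(350.5,41)),(w,(.014,.15,.073),(166.8,57)),(w,(.014,-.15,.073),(351.2,32)),
(w,(-.06,-.155,.012),(353.3,85)),(w,(-.06,.155,.012),(191.3,106.2)),(w,(.06,.155,.012),(175,37)),(w,(.06,-.155,.012),(347.5,13))]
print("wrist"); ft=fit(fw,[.43,-.16,.06]); j=fit(jw,[.6,0,.19])
print("all"); fit(fw+foot,ft); fit(jw+jig,j)
R=np.array([[np.cos(j[2]),-np.sin(j[2])],[np.sin(j[2]),np.cos(j[2])]])
for q in [(201.5,97),(197,69.5)]: print(R.T@(ray(w,*q,.042)[:2]-j[:2]))
for q in [(190.5,98.2)]: print(R.T@(ray(w,*q,.042)[:2]-j[:2]))
print("tape",ray(w,187,152,.045),ray(w,217,152,.045),ray(w,157,152,.045),ray(w,187,125,.045))
E
python3 fit2.py
```

```text
wrist
[ 0.4341 -0.1636  0.0531] 3.04165156940913
[[-0.6, -0.5], [1.3, -0.7], [-0.2, 0.2], [0.7, 0.4], [-1.2, -0.2], [0.6, -0.2], [0.4, 0.6], [-0.9, 0.3]]
[ 0.6043 -0.0527  0.192 ] 11.00027659121986
[[-0.3, 1.5], [2.1, 0.2], [-1.8, -0.3], [0.5, -0.6], [1.4, 0.6], [-2.1, 0.8], [-1.5, -0.5], [0.8, -0.5]]
all
[ 0.434  -0.163   0.0564] 3.228775234965229
[[-1.0, -0.3], [1.0, -0.8], [-0.5, 0.3], [0.4, 0.3], [-1.6, -0.1], [0.2, -0.2], [0.0, 0.6], [-1.2, 0.4], [-0.6, -1.3], [0.4, -0.5], [-0.2, -1.2], [-0.6, -1.4], [0.6, -1.0], [-0.5, 0.3], [0.5, 0.2], [0.5, -1.4], [-2.1, -0.5], [1.0, -0.3], [0.0, -1.0], [-0.6, -0.3], [0.2, 0.9], [0.4, 0.7]]
[ 0.6045 -0.0515  0.1911] 10.948934740821434
[[-1.1, 1.2], [1.3, 0.1], [-2.6, -0.6], [-0.2, -0.7], [0.7, 0.5], [-2.8, 0.6], [-2.2, -0.8], [0.2, -0.6], [1.1, -0.2], [-0.1, -1.9], [-0.2, 0.2], [-0.1, -0.7], [0.6, -1.0], [-0.4, -0.6], [0.7, -0.7], [-0.5, -2.1], [1.2, -0.4], [0.6, -0.4], [-0.7, 0.5], [1.3, -1.7]]
[-0.0492  0.1171]
[-0.0044  0.1149]
[-0.0488  0.1367]
tape [0.436  0.0808 0.045 ] [0.4398 0.0262 0.045 ] [0.4321 0.1354 0.045 ] [0.4841 0.0788 0.045 ]
```

>>> servo_tool --commands "1 30 0 0 0.015;1 30 0 0 0;1 30 0 0 0;1 30 0 0 0;1 30 0 0 0;1 30 0 0 0;1 30 0 0 0;1 30 0 0 0;1 30 0 0 0;1 20 0 0 0;1 10 0 0 0;1 0 0 0 0"

```text
clock: 4.03
tcp_pos: [0.4328, -0.1618, 0.0984]
ee_rot: [[-0.004, 0.999, 0.052], [0.002, 0.052, -0.999], [-1.0, -0.004, -0.002]]
ft_force: [-0.7, -0.4, 0.2]
gripper_width: 0.094
```

```bash
python3 - <<'E'
from h import *
w=grab_frame("wrist"); s=grab_frame("side")
cv2.imwrite("pics/w3.png",w["img"][:,:,::-1]);crop(s,300,90,440,210,5,"s3.png")
st=read_state();print(st["tcp_pos"],st["ee_rot"])
E
```

```text
[ 0.4345 -0.1623  0.1005] [[-0.0002  0.9986  0.052 ]
 [ 0.0002  0.052  -0.9986]
 [-1.     -0.0002 -0.0002]]
```

View pics/w3.png

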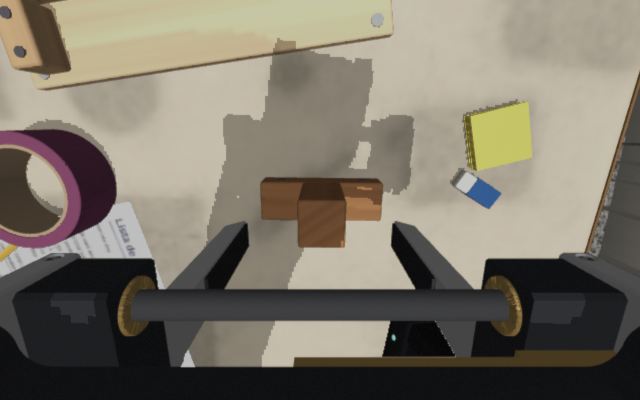

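View pics/s3.png

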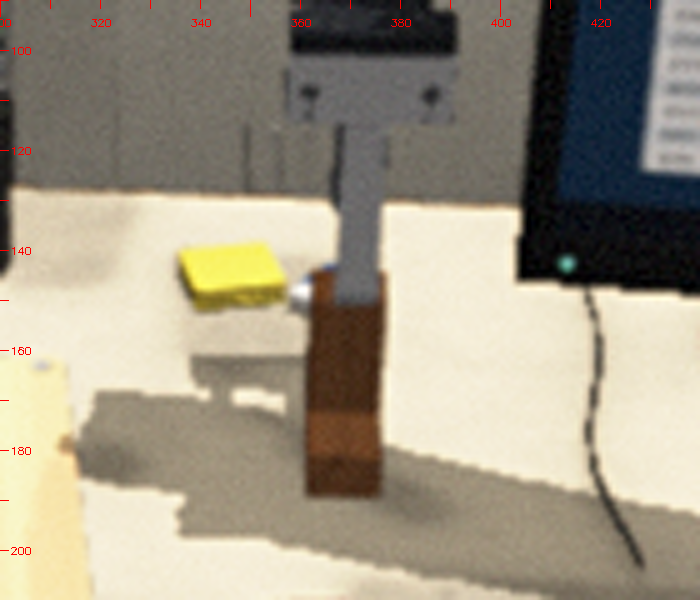

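```bash
python3 - <<'E'
from h import *
w=grab_frame("wrist"); s=grab_frame("side")
for q in [(299,247),(345,247),(299.5,193),(345,193)]: print(ray(w,*q,.085))
for q in [(261,179),(382,180)]: print(ray(w,*q,.025))
for p in [(.434,-.105,.1),(.443,-.105,.1),(.425,-.105,.1)]: print(proj(s,p))
crop(w,250,165,390,255,5,"w3f.png")
E
```

```text
[ 0.4177 -0.1479  0.085 ]
[ 0.4195 -0.181   0.085 ]
[ 0.4577 -0.1469  0.085 ]
[ 0.4593 -0.178   0.085 ]
[ 0.454  -0.1088  0.025 ]
[ 0.4587 -0.2161  0.025 ]
[368.9059 151.7821]
[364.799  151.5997]
[373.0207 151.9648]
```

View pics/w3f.png

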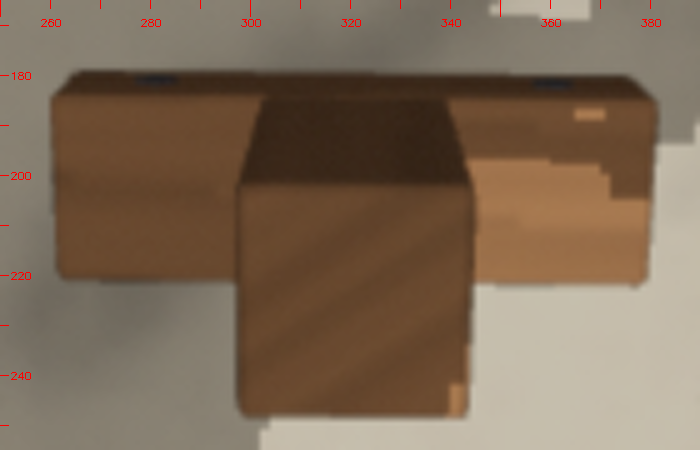

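```bash
python3 - <<'E'
from h import *
w=grab_frame("wrist")
A=np.array([ray(w,*q,.085) for q in [(298,202),(344,202),(343.5,248),(298,248)]]);print(A,A.mean(0))
A=np.array([ray(w,*q,.025) for q in [(260,184),(381.5,184.5),(380,221.5),(261.5,220.5)]]);print(A,A.mean(0))
E
```

```text
[[ 0.4518 -0.1462  0.085 ]
 [ 0.4534 -0.1781  0.085 ]
 [ 0.419  -0.1802  0.085 ]
 [ 0.4173 -0.1474  0.085 ]] [ 0.4354 -0.163   0.085 ]
[[ 0.4501 -0.108   0.025 ]
 [ 0.4553 -0.2165  0.025 ]
 [ 0.4205 -0.2187  0.025 ]
 [ 0.4157 -0.1095  0.025 ]] [ 0.4354 -0.1632  0.025 ]
```

>>> servo_tool --commands "1 20 0 0 0;1 20 0 0 0;1 12 0 0.5 0;1 9 0 0 0;1 0 0 0 0;0 0 0 0 0;0 0 0 0 0;0 0 0 0 0;0 0 0 0 0;0 0 0 0 0;0 0 0 0 0;0 0 0 0 0"

```text
clock: 5.28
tcp_pos: [0.4346, -0.1626, 0.0397]
ee_rot: [[0.0, 0.999, 0.052], [-0.0, 0.052, -0.999], [-1.0, 0.0, 0.0]]
ft_force: [-0.6, 0.2, -0.8]
gripper_width: 0.051
```

>>> servo_tool --commands "0 0 0 0 0;0 0 0 0 0;0 0 0 0 0;0 0 0 0 0;0 0 0 0 0;0 0 0 0 0"

```text
clock: 5.78
tcp_pos: [0.4345, -0.1626, 0.0395]
ee_rot: [[0.0, 0.999, 0.052], [-0.0, 0.052, -0.999], [-1.0, 0.0, 0.0]]
ft_force: [0.4, 0.2, 0.2]
gripper_width: 0.0339
```

>>> servo_tool --commands "0 -10 0 0 0;0 -20 0 0 0;0 -20 0 0 0;0 -10 15 0 0;0 0 25 0 0;0 0 25 0 0;0 0 25 -2 0;0 0 25 0 0;0 0 20 0 -0.07;0 0 10 0 -0.07;0 0 0 0 0;0 0 0 0 0"

```text
clock: 6.78
tcp_pos: [0.578, -0.152, 0.0986]
ee_rot: [[-0.002, 0.982, 0.189], [0.001, 0.189, -0.982], [-1.0, -0.002, -0.001]]
ft_force: [0.2, 0.3, -2.1]
gripper_width: 0.0336
```

```bash
python3 - <<'E'
from h import *
w=grab_frame("wrist"); s=grab_frame("side"); c=grab_frame("scene")
np.savez("w4.npz",**w);np.savez("s4.npz",**s);np.savez("c4.npz",**c)
cv2.imwrite("pics/w4.png",w["img"][:,:,::-1]);crop(s,240,60,400,245,4,"s4.png"); crop(c,250,80,410,230,4,"c4.png")
st=read_state();print(st["tcp_pos"],st["ee_rot"],st["ft_force"],st["gripper_width"])
E
```

```text
[ 0.5773 -0.1527  0.0991] [[-0.0022  0.982   0.1887]
 [-0.      0.1887 -0.982 ]
 [-1.     -0.0022 -0.0004]] [ 0.8053 -0.0014 -2.0315] 0.03371002271262153
```

View pics/w4.png

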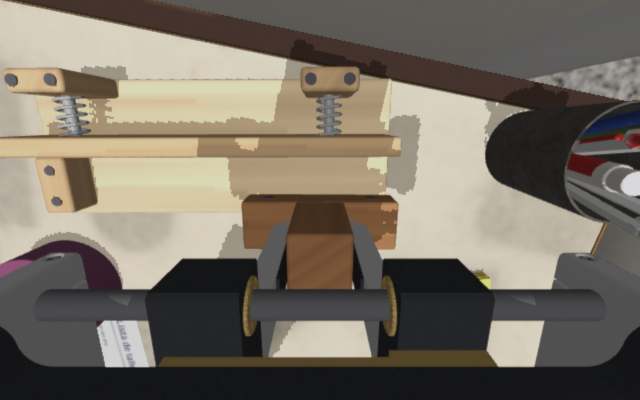

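View pics/s4.png

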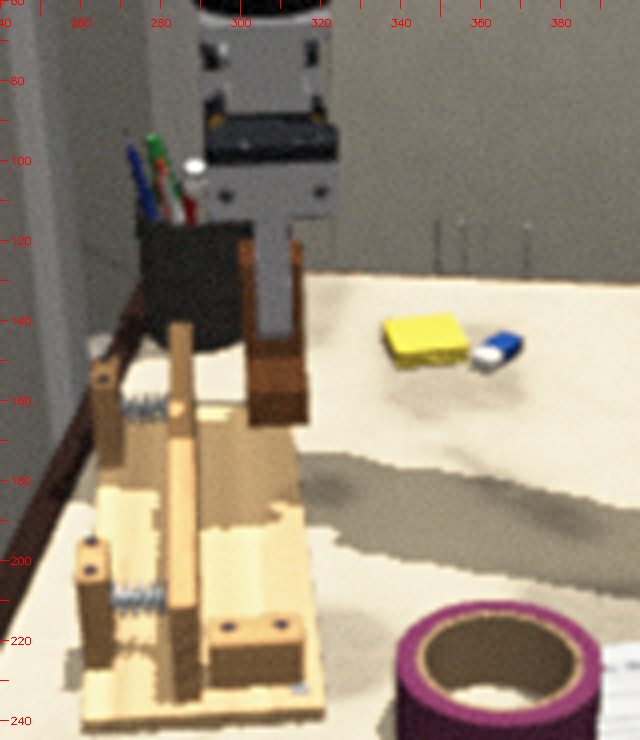

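View pics/c4.png

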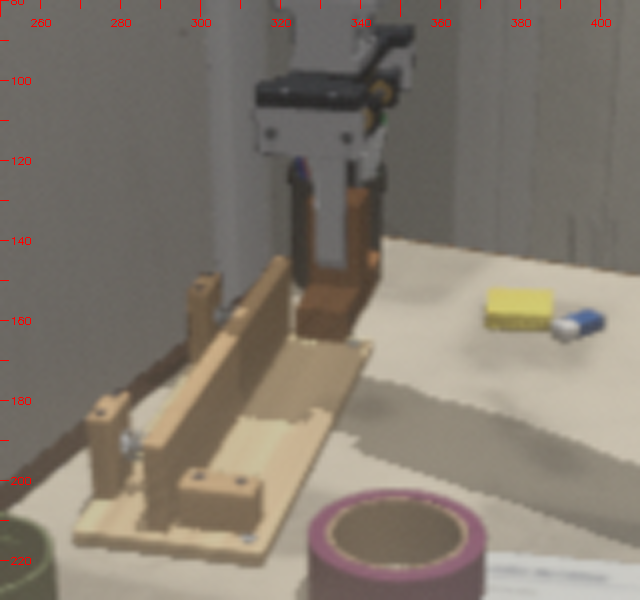

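```bash
python3 - <<'E'
from h import *
w=dict(np.load("w4.npz"))
crop(w,230,120,410,255,4,"w4a.png"); crop(w,0,60,200,215,4,"w4b.png")
E
```

```text
(no output)
```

View pics/w4a.png

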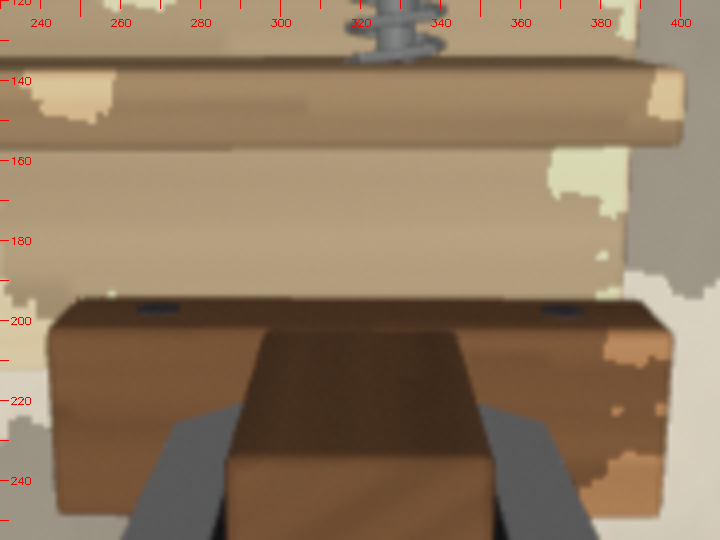

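View pics/w4b.png

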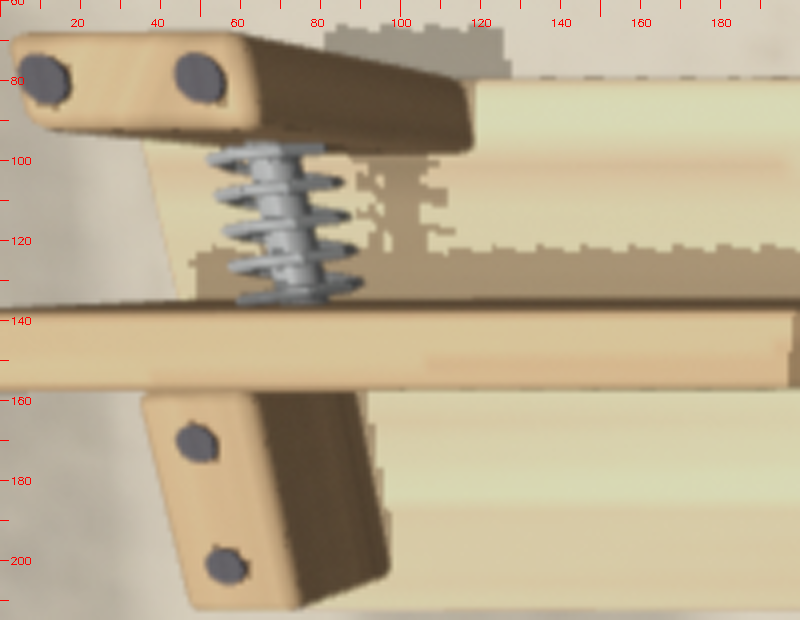

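```bash
python3 - <<'E'
from h import *
w=dict(np.load("w4.npz"))
a=ray(w,1,157.5,.073);b=ray(w,400.5,156.4,.073)
psi=np.arctan2(-(a-b)[0],(a-b)[1]);print("rail",a,b,np.linalg.norm(a-b),np.degrees(psi))
A=np.array([ray(w,*q,.0845) for q in [(243,202.5),(397,203),(395,249),(245,248.5)]]);print(A,A.mean(0))
d=A[0]-A[1];print("foot yaw",np.degrees(np.arctan2(-d[0],d[1])))
ex=np.array([np.cos(psi),np.sin(psi),0]);ey=np.array([-np.sin(psi),np.cos(psi),0])
o=b+ey*.15
for p in A: print("foot",ex@(p-o),ey@(p-o))
for q,z in [((74,211.5),.042),((64,159),.042),((97,203),.012)]: p=ray(w,*q,z);print("stop",ex@(p-o),ey@(p-o))
p=np.array([.5773,-.1527,0]);print("tcp",ex@(p-o),ey@(p-o),o)
for o2,ps in [((.6045,-.0515,0),.191)]:
  e1=np.array([np.cos(ps),np.sin(ps),0]);e2=np.array([-np.sin(ps),np.cos(ps),0]);print("tcp old est",e1@(p-o2),e2@(p-o2))
E
```

```text
rail [0.5818 0.0764 0.073 ] [ 0.6356 -0.1979  0.073 ] 0.2795841058474693 11.097507000424491
[[ 0.5852 -0.0966  0.0845]
 [ 0.6049 -0.2004  0.0845]
 [ 0.5716 -0.2077  0.0845]
 [ 0.5515 -0.1023  0.0845]] [ 0.5783 -0.1518  0.0845]
foot yaw 10.762904317895348
foot -0.02992347150075373 -0.04090356777685881
foot -0.030540368868815445 -0.1465369521179409
foot -0.06468672961732502 -0.14726377442983307
foot -0.06406705551754269 -0.04000658809449485
stop -0.04927711653674314 0.11429944917016581
stop -0.004920758796963 0.11295809572242217
stop -0.0502208678703001 0.11732958100995991
tcp -0.048476588224608125 -0.09441359651625876 [ 0.6067 -0.0507  0.073 ]
tcp old est -0.04591725430623937 -0.09419599650184791
```

>>> servo_tool --commands "0 0 6 0 0;0 0 6 0 0;0 10 0 0 0;0 10 0 0 0;0 10 0 0 0;0 10 0 0 0;0 5 0 0 0;0 0 0 0 0;0 0 0 0 0"

```text
clock: 7.68
tcp_pos: [0.5906, -0.15, 0.0539]
ee_rot: [[-0.001, 0.982, 0.191], [0.0, 0.191, -0.982], [-1.0, -0.001, -0.0]]
ft_force: [0.7, -0.4, -2.1]
gripper_width: 0.0339
```

```bash
python3 - <<'E'
from h import *
w=grab_frame("wrist"); s=grab_frame("side")
crop(w,200,100,420,260,3,"w5.png");crop(s,240,90,340,245,5,"s5.png")
for i in range(3):
  st=read_state();print(st["tcp_pos"],st["ee_rot"][:,2],st["ft_force"],st["torque"])
  grab_frame("side")
E
```

```text
[ 0.5911 -0.1501  0.0547] [ 0.1905 -0.9817  0.0002] [-0.6633  0.2025 -3.6808] [-0.0082 -0.0052  0.0004]
[ 0.5912 -0.1502  0.0549] [ 0.1905 -0.9817  0.0003] [ 0.3601 -0.8957 -2.0714] [-0.0912 -0.0058  0.0775]
[ 0.5912 -0.1502  0.055 ] [ 0.1905 -0.9817  0.0004] [-0.2813  0.3416 -1.4713] [ 0.0556 -0.0095  0.0088]
```

View pics/w5.png

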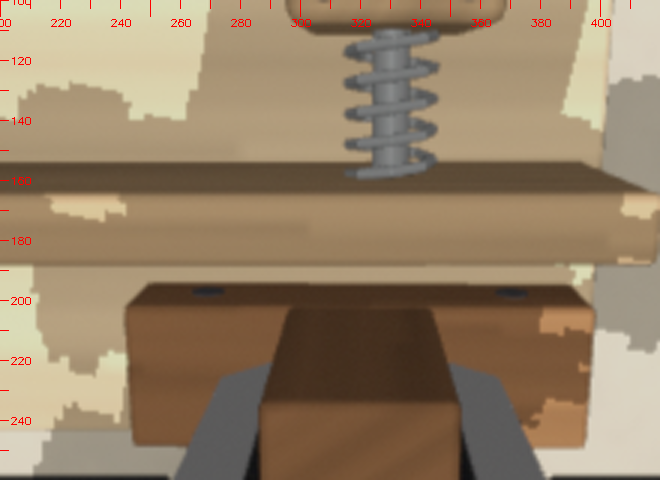

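View pics/s5.png

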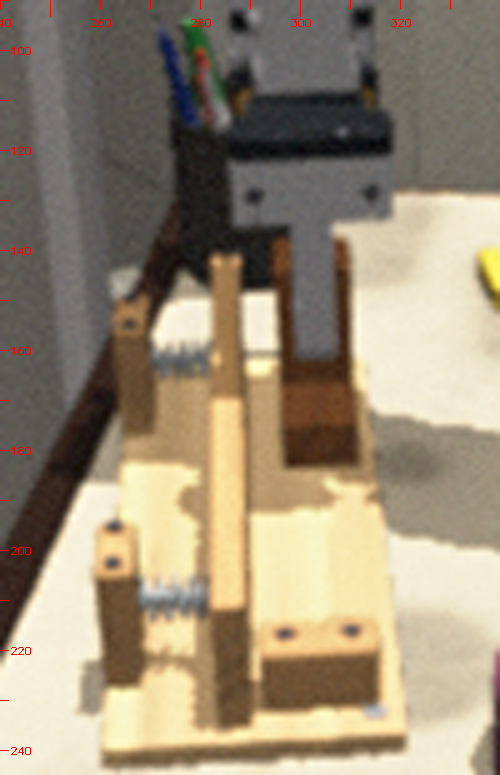

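>>> servo_tool --commands "0 2 0 0 0;0 0 3 0 0;0 0 3 0 0;0 0 3 0 0;0 0 3 0 0;0 0 3 0 0;0 0 2 0 0;0 0 2 0 0;0 0 2 0 0;0 0 0 0 0;0 0 0 0 0;0 0 0 0 0"

```text
clock: 8.93
tcp_pos: [0.6106, -0.1462, 0.0523]
ee_rot: [[-0.001, 0.982, 0.191], [-0.0, 0.191, -0.982], [-1.0, -0.001, -0.0]]
ft_force: [-2.3, -1.1, -1.2]
gripper_width: 0.0338
```

```bash
cat > look.py <<'E'
from h import *
import sys
n=sys.argv[1]
F=[];P=[]
for i in range(4):
  st=read_state();F.append(st["ft_force"]);P.append(st["tcp_pos"]); w=grab_frame("wrist")
F=np.mean(F,0);p=np.mean(P,0)
e1=np.array([np.cos(.192),np.sin(.192),0]);e2=np.array([-e1[1],e1[0],0])
print("tcp",p,"jig",e1@(p-[.6045,-.0515,0]),e2@(p-[.6045,-.0515,0]),"yaw",np.degrees(np.arctan2(st["ee_rot"][0,2],-st["ee_rot"][1,2])))
print("F jig x,y,z",e1@F,e2@F,F[2],st["torque"],st["gripper_width"],st["clock"])
s=grab_frame("side"); np.savez(n+".npz",**w)
crop(w,0,80,440,260,1 if 0 else 2,"w"+n+".png") if 0 else cv2.imwrite("pics/w"+n+".png",w["img"][:,:,::-1])
crop(s,240,90,340,245,5,"s"+n+".png")
E
python3 look.py 6
```

```text
tcp [ 0.6107 -0.1462  0.0523] jig -0.011941882364148712 -0.09410505791284964 yaw 10.992244189931826
F jig x,y,z -2.661137589273835 0.2840517424074913 -2.024526076606885 [-0.049   0.7704  0.1341] 0.03425334797393791 9.0833
```

View pics/w6.png

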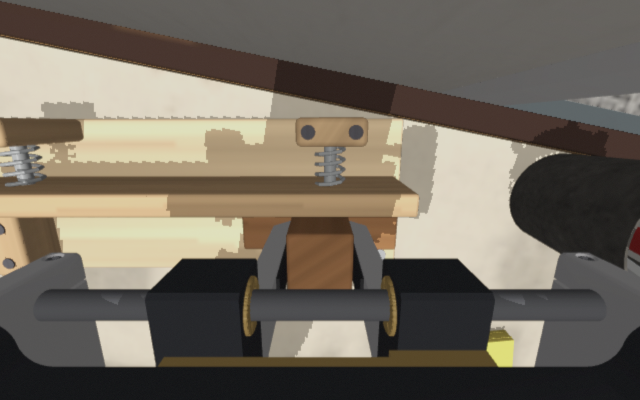

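View pics/s6.png

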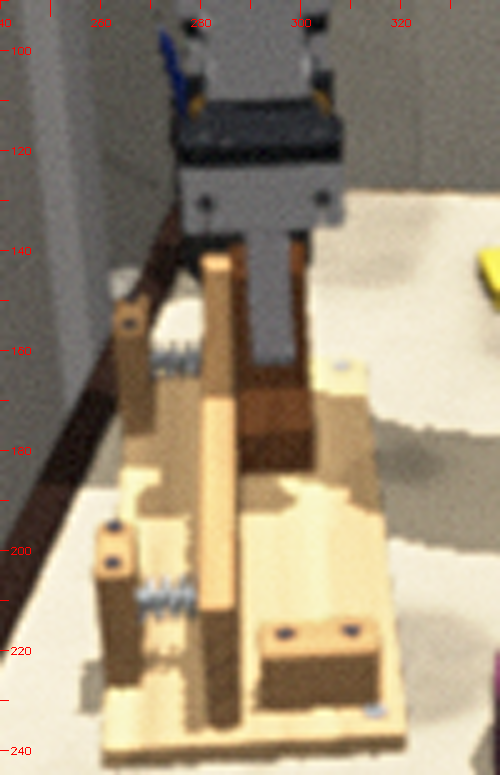

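>>> servo_tool --commands "0 0 2 0 0;0 0 1.5 0 0;0 0 0 0 0;0 0 0 -3 0;0 0 0 -5 0;0 0 0 -6 0;0 0 0 -6 0;0 0 0 -6 0;0 0 0 -6 0;0 0 0 -5 0;0 0 0 -3 0;0 0 0 0 0"

```text
clock: 10.18
tcp_pos: [0.6064, -0.1069, 0.0522]
ee_rot: [[-0.002, 0.982, 0.191], [-0.001, 0.191, -0.982], [-1.0, -0.002, 0.001]]
ft_force: [-5.4, -1.3, -1.4]
gripper_width: 0.0338
```

```bash
python3 look.py 7
```

```text
tcp [ 0.6064 -0.1068  0.0522] jig -0.008700902619818634 -0.05469224197146774 yaw 10.979426154507836
F jig x,y,z -4.842046782454485 -1.0752379144755468 -1.8880030590122203 [-0.52    1.2431  0.2529] 0.033903020906851516 10.3333
```

View pics/w7.png

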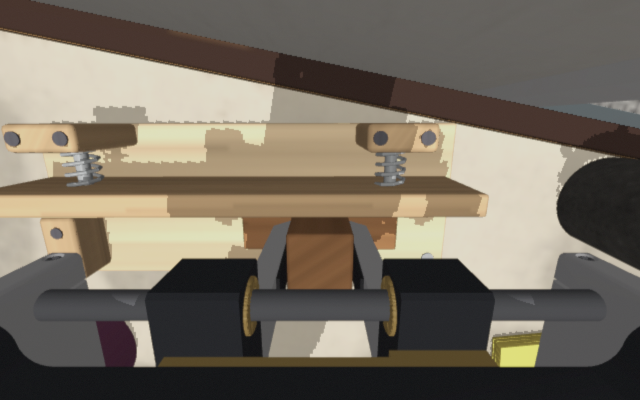

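>>> servo_tool --commands "0 0 0 -3 0;0 0 0 -6 0;0 0 0 -6 0;0 0 0 -6 0;0 0 0 -6 0;0 0 0 -6 0;0 0 0 -6 0;0 0 0 -6 0;0 0 0 -6 0;0 0 0 -5 0;0 0 0 -4 0;0 0 0 0 0"

```text
clock: 11.43
tcp_pos: [0.5949, -0.0475, 0.0522]
ee_rot: [[-0.002, 0.982, 0.191], [-0.001, 0.191, -0.982], [-1.0, -0.002, 0.001]]
ft_force: [-4.0, -2.4, -2.5]
gripper_width: 0.0339
```

```bash
python3 look.py 8
```

```text
tcp [ 0.5949 -0.0475  0.0522] jig -0.00868750867210663 0.005773449149608122 yaw 10.997146362056483
F jig x,y,z -4.900397573315028 -1.0580855684714952 -2.224862920688583 [-0.4602  1.3177  0.2635] 0.0337728207383485 11.5833
```

>>> servo_tool --commands "0 0 0 -4 0;0 0 0 -6 0;0 0 0 -6 0;0 0 0 -6 0;0 0 0 -6 0;0 0 0 -6 0;0 0 0 -5 0;0 0 0 -4 0;0 0 0 0 0"

```text
clock: 12.43
tcp_pos: [0.5866, -0.0051, 0.0522]
ee_rot: [[-0.002, 0.982, 0.191], [-0.001, 0.191, -0.982], [-1.0, -0.002, 0.0]]
ft_force: [-4.7, -1.8, -2.3]
gripper_width: 0.0336
```

```bash
python3 look.py 9; python3 -c "
from h import *
w=dict(np.load('9.npz'));crop(w,130,150,410,260,2,'w9a.png')"
```

```text
tcp [ 0.5866 -0.0051  0.0522] jig -0.008716166823341132 0.0489928860015409 yaw 11.006817369993104
F jig x,y,z -5.076920675369965 -0.6234219842128695 -2.5889467478105614 [-0.4761  1.3177  0.274 ] 0.033779393507756716 12.5833
```

View pics/w9.png

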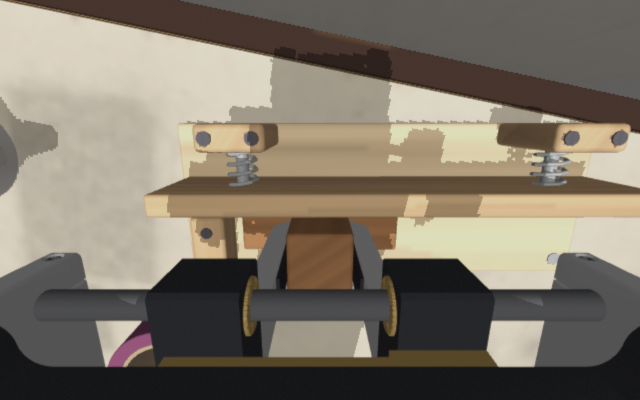

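View pics/s9.png

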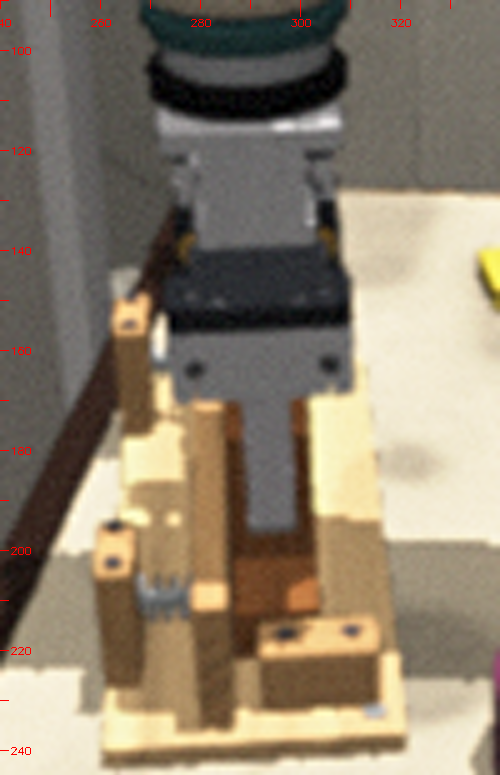

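>>> servo_tool --commands "0 0 0 -2 0;0 0 0 -2 0;0 0 0 -2 0;0 0 0 -1 0;0 0 0 0 0"

```text
clock: 13.1
tcp_pos: [0.5854, 0.0008, 0.0522]
ee_rot: [[-0.002, 0.982, 0.19], [-0.002, 0.19, -0.982], [-1.0, -0.002, 0.001]]
ft_force: [-4.4, -3.9, -2.2]
gripper_width: 0.0338
```

```bash
python3 look.py 10; python3 -c "
from h import *
w=dict(np.load('10.npz'));crop(w,180,190,300,270,6,'w10a.png')"
```

```text
tcp [0.5854 0.0007 0.0522] jig -0.008794373713042647 0.05492484993335723 yaw 10.961331358887302
F jig x,y,z -5.201589281134547 -2.634721052980477 -2.5488470913969508 [-0.8507  1.1905  0.2404] 0.03376260504203621 13.25
```

View pics/w10a.png

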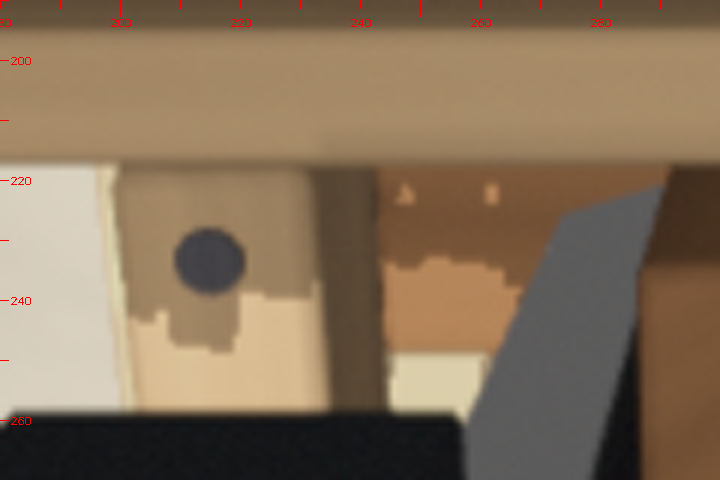

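>>> servo_tool --commands "0 0 0 -1 0;0 0 0 -1 0;0 0 0 0 0;0 0 0 0 0"

```text
clock: 13.68
tcp_pos: [0.585, 0.0025, 0.0522]
ee_rot: [[-0.002, 0.982, 0.19], [-0.002, 0.19, -0.982], [-1.0, -0.002, 0.001]]
ft_force: [-4.5, -3.5, -2.5]
gripper_width: 0.0338
```

```bash
python3 look.py 11; python3 -c "
from h import *
w=dict(np.load('11.npz'));crop(w,180,190,300,270,6,'w11a.png')"
```

```text
tcp [0.585  0.0025 0.0522] jig -0.008810611741897338 0.05672874362916723 yaw 10.954561797215849
F jig x,y,z -5.135008637852449 -2.440627586848374 -2.6029344063800393 [-0.9653  1.1408  0.2303] 0.03392791243841726 13.8333
```

View pics/w11a.png

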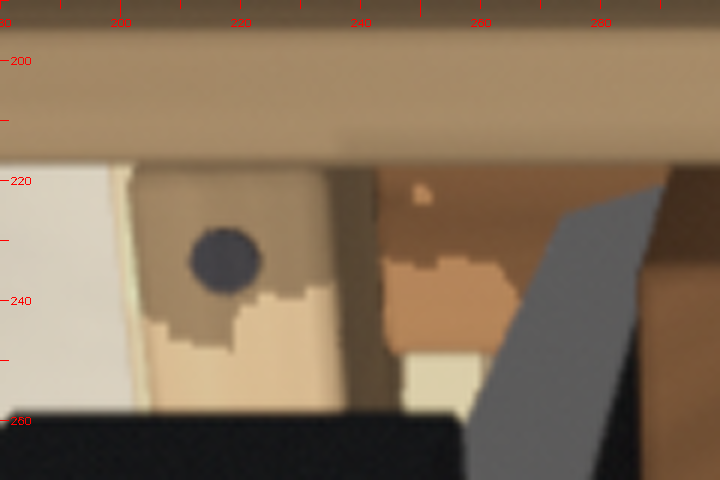

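```bash
python3 - <<'E'
from h import *
w=dict(np.load('11.npz'))
e2=np.array([-np.sin(.191),np.cos(.191),0])
a=ray(w,237,250,.042);a2=ray(w,235,225,.042)
for z in (.037,.039): b=ray(w,244,247,z); b2=ray(w,243,225,z);print(e2@(a-b),e2@(a2-b2))
E
```

```text
0.0036546521180599177 0.004093833018411351
0.004213258100683259 0.00464871052147497
```

>>> servo_tool --commands "0 0 0 -1 0;0 0 0 -1 0;0 0 0 -0.5 0;0 0 0 0 0"

```text
clock: 14.27
tcp_pos: [0.5845, 0.0049, 0.0522]
ee_rot: [[-0.002, 0.982, 0.19], [-0.002, 0.19, -0.982], [-1.0, -0.002, 0.001]]
ft_force: [-4.1, -4.2, -2.8]
gripper_width: 0.0338
```

```bash
python3 look.py 12
```

```text
tcp [0.5845 0.0049 0.0522] jig -0.008825521684269545 0.0591658139291559 yaw 10.952296792585173
F jig x,y,z -4.742298037078146 -2.7925611367779952 -2.4789733477567992 [-0.9895  1.1731  0.1977] 0.03360552005709387 14.4167
```

>>> servo_tool --commands "0 0 0 -1 0;0 0 0 -1 0;0 0 0 0 0;0 0 0 0 0"

```text
clock: 14.85
tcp_pos: [0.5843, 0.0064, 0.0522]
ee_rot: [[-0.002, 0.982, 0.19], [-0.002, 0.19, -0.982], [-1.0, -0.002, 0.002]]
ft_force: [-4.3, -4.4, -3.3]
gripper_width: 0.0339
```

```bash
python3 look.py 13; python3 -c "
from h import *
w=dict(np.load('13.npz'));crop(w,180,190,300,270,6,'w13a.png')"
```

```text
tcp [0.5843 0.0063 0.0522] jig -0.008791609416461187 0.06063301967670168 yaw 10.945332831063768
F jig x,y,z -4.826919851733172 -3.554933741344065 -2.8087736037979534 [-1.2231  1.1063  0.2594] 0.03389404274066414 15.0
```

View pics/w13a.png

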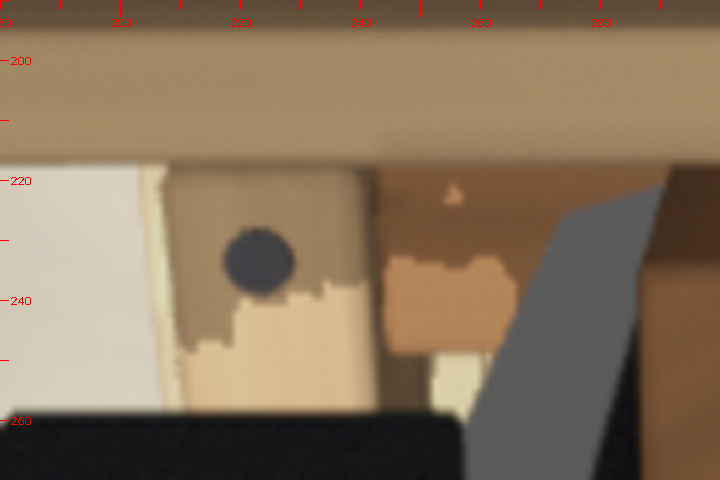

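>>> servo_tool --commands "0 0 0 -1 0;0 0 0 -0.5 0;0 0 0 0 0;0 0 0 0 0"

```text
clock: 15.43
tcp_pos: [0.5843, 0.0064, 0.0523]
ee_rot: [[-0.001, 0.982, 0.189], [-0.004, 0.189, -0.982], [-1.0, -0.002, 0.004]]
ft_force: [-4.0, -6.6, -2.8]
gripper_width: 0.0338
```

```bash
python3 look.py 14; python3 -c "
from h import *
w=dict(np.load('14.npz'));crop(w,180,190,300,270,6,'w14a.png')"
```

```text
tcp [0.5843 0.0064 0.0523] jig -0.008804550364960037 0.060673861508957844 yaw 10.903460450285497
F jig x,y,z -5.105761602157946 -5.948474363745703 -2.3990887365868865 [-1.7844  1.0789  0.2932] 0.033662095629762606 15.5833
```

View pics/w14a.png

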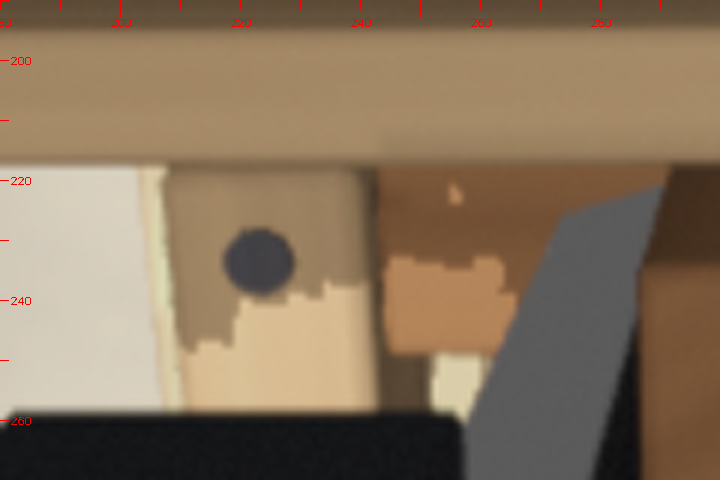

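>>> servo_tool --commands "0 0 1.5 0.5 0;0 0 1.5 0 0;0 0 1.5 0 0;0 0 1.5 0 0;0 0 1 0 0;0 0 0 0 0;0 0 0 0 0;0 0 0 0 0"

```text
clock: 16.35
tcp_pos: [0.5882, 0.0072, 0.052]
ee_rot: [[-0.007, 0.982, 0.189], [-0.004, 0.189, -0.982], [-1.0, -0.008, 0.003]]
ft_force: [-9.9, -6.3, 1.4]
gripper_width: 0.0339
```

```bash
python3 look.py 15; python3 -c "
from h import *
w=dict(np.load('15.npz'));crop(w,130,150,430,270,2,'w15a.png')"
```

```text
tcp [0.5882 0.0072 0.052 ] jig -0.004807025580676256 0.060688784916558325 yaw 10.917650826434741
F jig x,y,z -10.499362544400615 -4.785571896162847 2.0117867586981864 [-1.6986  2.1223  0.2697] 0.033922819295299604 16.5
```

View pics/w15a.png

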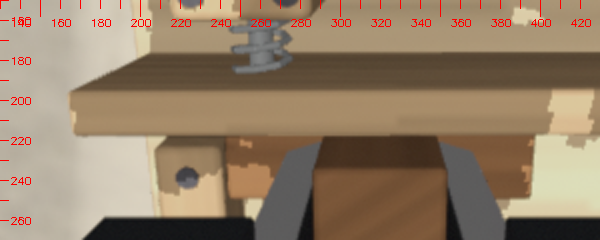

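View pics/s15.png

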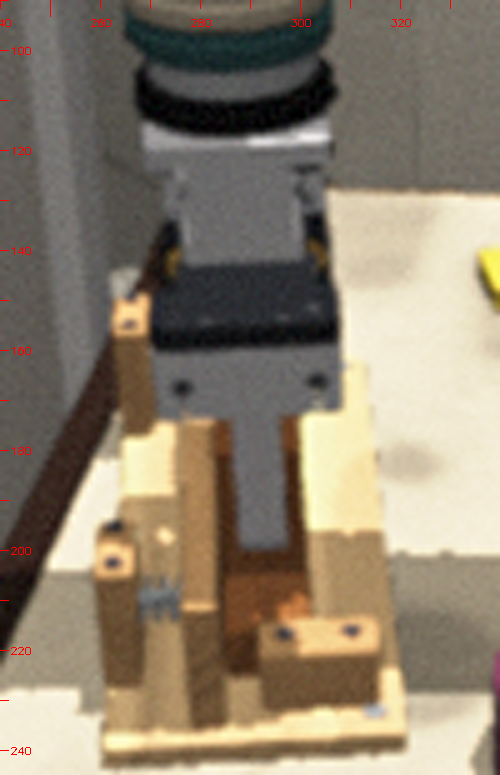

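>>> servo_tool --commands "0 0 0 0.5 0;0 0 0 0.5 0;0 0 0 0.5 0;0 0 0 0 0;0 0 0 0 0;0 0 0 0 0"

```text
clock: 17.1
tcp_pos: [0.5883, 0.0071, 0.052]
ee_rot: [[-0.007, 0.982, 0.19], [-0.003, 0.19, -0.982], [-1.0, -0.008, 0.001]]
ft_force: [-9.4, -4.5, 1.9]
gripper_width: 0.0335
```

```bash
python3 look.py 16; python3 -c "
from h import *
print(read_state()['ee_rot'])"
```

```text
tcp [0.5883 0.0071 0.0519] jig -0.004760656964799091 0.060631849525347954 yaw 10.963673325628426
F jig x,y,z -10.106475674513064 -2.3085542268701746 2.0251498508806427 [-1.1257  2.19    0.2979] 0.03400448772117987 17.25
[[-0.0073  0.9817  0.1903]
 [-0.0029  0.1902 -0.9817]
 [-1.     -0.0077  0.0014]]
```

>>> servo_tool --commands "0 -0.5 0 0 0;0 0 1 0 0;0 0 1 0 0;0 0 0 0 0;0 0 0 0 0;0 0 0 0 0"

```text
clock: 17.85
tcp_pos: [0.5894, 0.0073, 0.052]
ee_rot: [[-0.009, 0.982, 0.19], [-0.003, 0.19, -0.982], [-1.0, -0.009, 0.001]]
ft_force: [-9.5, -4.5, -0.5]
gripper_width: 0.0342
```

```bash
python3 look.py 17; python3 -c "
from h import *
print(read_state()['ee_rot'])
crop(grab_frame('scene'),240,60,420,240,4,'c17.png')"
```

```text
tcp [0.5894 0.0073 0.052 ] jig -0.0035893473228557557 0.060630940151752966 yaw 10.96408649444412
F jig x,y,z -10.492836619583892 -2.5352287553025614 -0.1571691129792014 [-1.2773  2.3225  0.3923] 0.03386557285173451 18.0
[[-0.0089  0.9817  0.1901]
 [-0.0031  0.1901 -0.9818]
 [-1.     -0.0094  0.0013]]
```

View pics/c17.png

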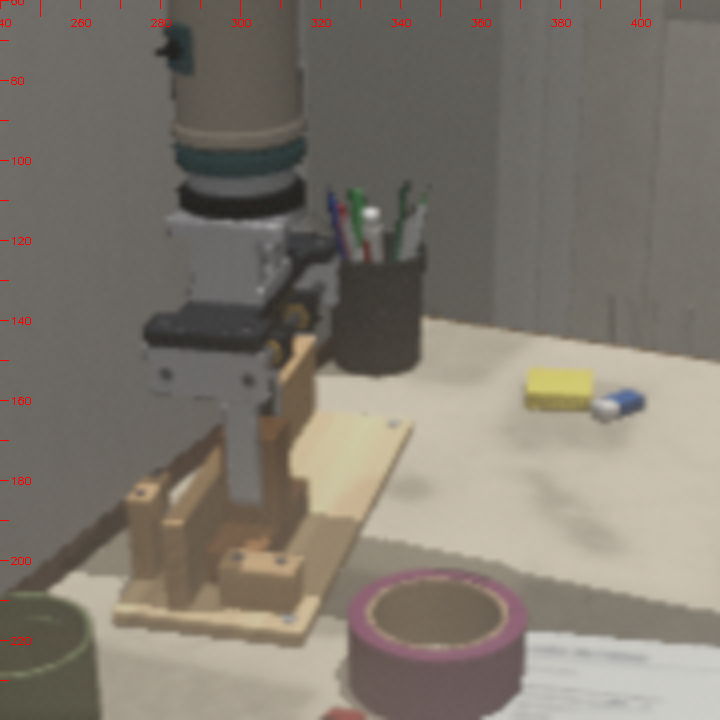

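View pics/w17.png

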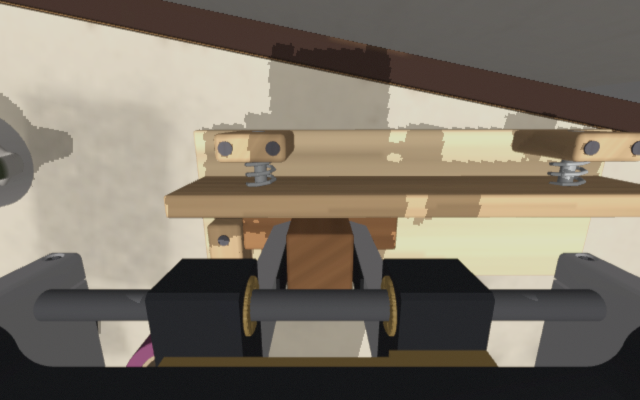

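View pics/s17.png

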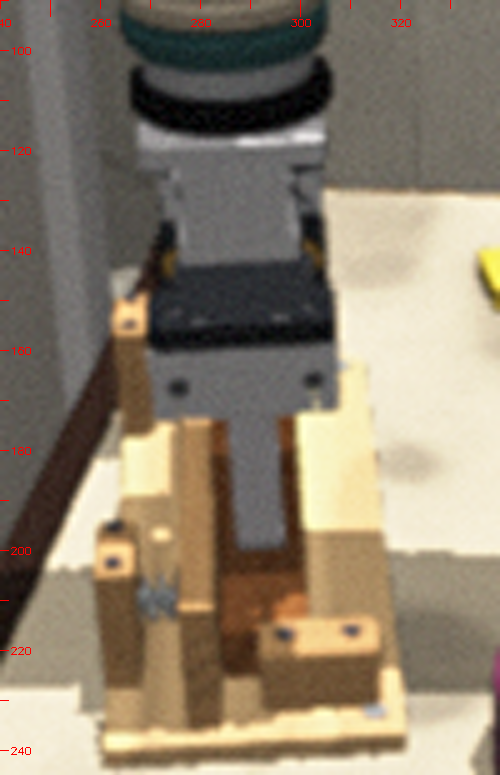

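```bash
python3 - <<'E'
from h import *
s=grab_frame("side")
def J(x,y,z):
  c,n=np.cos(.1915),np.sin(.1915);return [.6045+c*x-n*y,-.0515+n*x+c*y,z]
for d in (0,.01,.012,.014,.016): print(d,proj(s,J(d,.15,.073))-proj(s,J(0,.15,.073)))
w=dict(np.load("17.npz"))
e1=np.array([np.cos(.192),np.sin(.192),0])
crop(w,160,180,260,260,7,"w17a.png")
for u,v in [(168,217),(400,216.5),(168.5,195)]: print(e1@(ray(w,u,v,.073)-[.6045,-.0515,0]))
E
```

```text
0 [0. 0.]
0.01 [-5.3132  0.2752]
0.012 [-6.3767  0.3303]
0.014 [-7.4405  0.3854]
0.016 [-8.5046  0.4405]
0.01552738987704087
0.01577336703795589
0.02841138374227308
```

View pics/w17a.png

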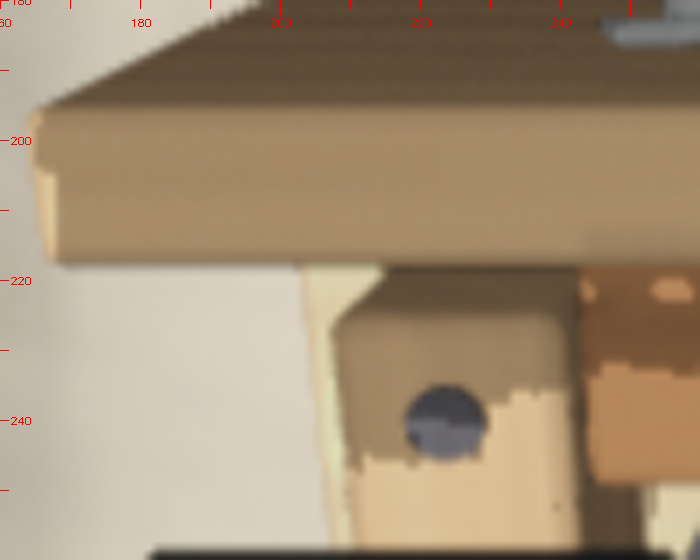

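>>> servo_tool --commands "0 0 1 0 0;0 0 0 0 0;0 0 0 0 0;0 0 0 0 0;0 0 0 0 0;0 0 0 0 0;0 0 0 0 0;0 0 0 0 0;0 0 0 0 0"

```text
clock: 18.95
tcp_pos: [0.5901, 0.0075, 0.052]
ee_rot: [[-0.01, 0.982, 0.19], [-0.003, 0.19, -0.982], [-1.0, -0.01, 0.001]]
ft_force: [-11.5, -4.4, 1.0]
gripper_width: 0.0338
```

```bash
python3 look.py 18; python3 look.py 19; python3 -c "
from plant import *
print(hand_in())"
```

```text
tcp [0.5901 0.0075 0.052 ] jig -0.0029081898105034515 0.06063245283495029 yaw 10.961992009410288
F jig x,y,z -11.487537786805389 -2.5827054948652863 0.6938043241231397 [-1.2231  2.4343  0.3468] 0.0338461633206775 19.1
tcp [0.5901 0.0075 0.052 ] jig -0.002898465622652317 0.060639958194422104 yaw 10.963700884301527
F jig x,y,z -11.215223907809328 -2.757008331138091 1.0553924299022226 [-1.2034  2.4252  0.3213] 0.03421047102256905 19.35
the job is handed in; nothing more can be done
None
```

The foot is held at the end stop, gripped and pressing squarely against the rail, and the job was handed in at about 19.4 s. No verdict was reported.

I gripped the foot by its neck and stood it at the rail's open end, its centre about 94 mm before the rail's middle. There I pressed it to about 3 to 5 N (4 to 7 mm). I then slid it along at a steady 5 N until it met the end stop, where the tool stopped advancing at jig y = 60.6 mm while the force along the rail rose to 6 N. I eased that force off and pressed harder towards the rail.

**Last readings:**
- The tool was at rest and the grip width was 34 mm, the neck's own width.
- Tool yaw was 10.96° against 11.0° measured for the jig. Tool tilt was about 0.01 rad.
- The foot was down on the base, with a light contact force of about 3 N.
- The foot was still pressing on the stop with under 3 N.

**One disagreement:** the measured push of about 11.3 N would mean 16 mm of rail travel. The tool's position gives about 12.8 mm (9 N). Just before the last 1 mm of push, the side picture agreed with the position figure (both about 12 mm). I put the difference down to friction on the base and at the stop. Both figures lie within the allowed 9.5 to 19.5 mm.

The tape roll, mug and stapler were never approached. I took no last measurement of their positions.

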